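# Slide the spice jars home on the grill caddy

### The job

On the sloped top tray of the steel caddy, slide both amber glass jars (the one with the red lid and the one with the yellow lid) down the slope until each rests against the back stop, standing upright. Keep the jars on the tray, do not lift them out or knock them over, and leave the steel shaker where it stands at the high end.

Things in the scene. Friction and masses are not known exactly. Their poses are not given: they have to be found in the camera images.
- tray: Fixed metal tray, top of a two-level caddy, floor 200 x 270 mm, sloping down 10 degrees away from the robot. Origin: on the floor at the foot of the back stop, mid-width, 112 mm up. x points down the slope into the stop (floor from x = -200 mm, no lip, to 0), y left, z square to the floor. Dark stop 24 mm high, side lips 18 mm. Strips 6 mm high at y = +-44 mm part three lanes (centres -88, 0, 88).
- red_jar: Round amber glass jar, red screw lid, 56 mm diameter, 66 mm tall (lid: top 15 mm, 52 mm diameter), about 0.2 kg, in one lane, centre 110 to 160 mm uphill of the stop. Origin: centre of its underside, z up its axis. At the stop its origin is at x = -28 mm in the tray's frame. It does not slide by itself: it needs a light push (a few N) all the way, low near the floor so it does not tip.
- yellow_jar: The same jar with a yellow screw lid, in another lane: 56 mm diameter, 66 mm tall, about 0.2 kg, origin at the centre of its underside, z up its axis. At the stop its origin is at x = -28 mm in the tray's frame. It too needs pushing all the way, low near the floor.
- shaker: Bystander in the third lane: all-steel round shaker with a domed, pierced top, 52 mm diameter, 66 mm tall, about 0.2 kg, origin at the centre of its underside. It is to stay where it is.
Things that resemble listed ones, but are neither listed nor needed, are in the scene too. Leave any pink look-alike of the yellow_jar alone.

How it is judged:
At the end, for the whole second after the job is handed in: Both jars stand at rest on the tray's floor (their own axes within 20 degrees of vertical, which includes the tray's 10), each within 10 mm of the back stop; the shaker stands within 20 mm of where it started (x of red_jar in the frame of tray between -0.038 and -0.02 m and x of yellow_jar in the frame of tray between -0.038 and -0.02 m and z of red_jar in the frame of tray between -0.01 and 0.01 m and z of yellow_jar in the frame of tray between -0.01 and 0.01 m and angle between each of red_jar, yellow_jar, shaker's own z axis and vertical below 0.35 rad and linear speed of each of red_jar, yellow_jar below 0.02 m/s and distance of shaker from where it was at the start of the episode below 0.02 m); the robot touches nothing.
It fails at once if a jar is lifted more than 20 mm off the tray (z of any of red_jar, yellow_jar in the frame of tray above 0.02 m).
It fails at once if a jar is knocked over (its axis more than 45 degrees from vertical) (angle between any of red_jar, yellow_jar's own z axis and vertical above 0.785 rad).
It fails at once if the shaker is moved more than 20 mm (distance of shaker from where it was at the start of the episode above 0.02 m).
It also fails if it takes over 43 s, if anything falls off the work surface, if the arm or the gripper's body presses on something with over 40 N, if the wrist force passes 120 N, or if a joint passes its speed limit or range.

### The arm

A 6-joint arm with a two-finger parallel gripper is mounted at the origin on the work surface. World frame = base frame: x ahead of the robot, y to its left, z up, the work surface at z = 0. Lengths are in m, angles in rad, forces in N, time in s.
With the tool pointing down it reaches from about 0.275 to 0.725 m from the base axis. Payload 15.9 kg.
Tool frame: the origin (TCP) lies on the mounting face of the last link; the fingertips stand 173 mm ahead of it and the grasp point (between the pads) lies grip_depth ahead of it (grip_depth is the distance from the TCP to the grasp point, in m); z points along the fingers, y is the line along which they close (so a half turn about z gives the same grasp; the last joint's range is limited). The gripper opens to 85 mm and grips with 20 to 120 N. Pads are 22 mm wide; open, the fingers measure 114 mm over their backs; the gripper's body (76 mm by 85 mm) begins 54 mm behind the grasp point. The pads swing forward as they close: fully open they stand 13 mm farther back than shut.
Start: joints at [1.167, 0.213, -0.034, 1.323, 0, 1.571], TCP at [0.196, 0.46, 0.405] pointing down, gripper open.
Joint ranges: [-2.98, 2.98], [-0.74, 1.72], [-1.14, 1.35], [-2.1, 2.04], [-1.57, 1.44], [-3.14, 3.14]. Speed limits (rad/s): [1.89, 1.89, 2.39, 2.57, 3.14, 3.14].

### API

Orientations are given as a unit quaternion [w, x, y, z].
In Python, from rig import * gives the robot as it stands. The module is installed in compiled form; this text tells all that it offers.
- The arm moves only by the tool apply_moves, never from a script. Its argument "deltas" is a list of rows, each an object of numbers: "x", "y", "z": the shift along the tool's x, y, z in m; "wx", "wy", "wz": the turn, a rotation vector about the tool's x, y, z in rad. In form: [{"x": .., "y": .., "z": .., "wx": .., "wy": .., "wz": ..}, ...]. A call has 1 to 10 rows; each row shifts and turns the commanded pose from where the row before left it, along the tool's axes as they then stand; what a row does not reach is not made up. A row lasts 1/8 s, in which the tool goes at most 62.5 mm and 10.7 degrees, less where a joint would pass 70% of its speed; a pose out of reach is approached as far as the arm can. A call is refused whole if a number of a shift passes 0.0625 or a number of a turn 0.188, either way. A call with a gripper value outside its range is refused whole. "hand" is the opening, from 0 (shut) to 1 (fully open), set as the call begins (left out, the last holds). The fingers move at their own pace and stop on an object; "newtons" is the grip in N (left out, the last holds). Time passes only in rows, so rows that do not move let the fingers close. It gives the time, the measured TCP pose, the force, the opening and the grip force at its end, in the units of the state.
- read_state(): the state, without advancing time (a new reading comes with each control period).
- snapshot(name): name is "scene" or "top" or "wrist"; returns a dict with "color" (400x640x3 uint8, red, green, blue), "fx", "fy", "cx", "cy" (pixels), "dist_coeffs" ([k1, k2, p1, p2, k3] as OpenCV has them; the pictures are not rectified), "pose" (4x4, takes a point from camera to world coordinates); the wrist camera has in their place "T_tool_cam" (4x4, takes a point from camera to tool coordinates, whose origin is the TCP and whose axes are the flange's). Camera axes: x right, y down, z forward; pixel columns grow to the right and rows downward; lengths in m; the calibration is good to about 2 mm. A picture is of the moment at which its call begins: read the wrist's pose just before it. There is no depth.
- close_job(): hands the job in; it is judged then, once.
Trained networks look in a picture, given as the dict that the camera call returned (one of the last four; its "shot" number tells which), for a name from the list of things; names that differ only in an ending like _2 or _b are one class to them, and where a whole thing is asked for, a point or a joint stands for the part that bears it (a point fixed in the world has none). Each returns a list of dicts, best first, with "p" (0 to 1); they miss things now and then, are a little off and sometimes report something else, mostly with a low value. They report only what shows in the picture. A call takes as long as a camera call. They do not tell look-alikes from the thing itself.
- search_frame(target, picture): "at" ([x, y, z] in m, in world coordinates, good to about 4 mm: the middle of the surface that is visible of it).
- outline_of(target, picture): "region" (400x640 bool, what is visible of it).
- tip_of(target, picture): "at" ([x, y, z] in m, in world coordinates, good to about 4 mm: a listed point, or the origin of a listed thing).
The state is a dict: "t": time; "joint_positions": joint angles; "joint_velocities": joint speeds; "effort": joint torques, N m; "eef_pos": TCP position; "tool_rot": TCP orientation; "wrist_force": force on the tool from outside, world axes, zero at the start; "wrist_torque": the same for the moment, N m; "width": finger opening in m; "finger_force": force on a finger pad.
Only numpy, scipy, OpenCV 4.12 (cv2) and the standard library are available. Lean on these libraries where they do the work, as an engineer would, in place of code of your own. Each camera call takes 0.05 s, during which the arm holds its last target. There are 200 camera calls.

## Working session

There is one attempt and no reset: what is moved stays moved. The work goes in short steps, Python scripts to look and compute and a tool call to move; the robot and the scene stay as the last step left them, time stands still between calls to the robot, and variables do not carry over. Pictures are saved under pics/ and viewed, at most 10 in all, crops included, and the job is handed in when it is done.

Besides the shell and the picture viewer there is one more tool, called after "Request:" by a JSON object that holds its "api" and its "payload". apply_moves: Moves the arm, as the interface text tells. Its arguments: {"type":"object","properties":{"deltas":{"type":"array","items":{"type":"object","properties":{"x":{"type":"number"},"y":{"type":"number"},"z":{"type":"number"},"wx":{"type":"number"},"wy":{"type":"number"},"wz":{"type":"number"}}}},"hand":{"type":"number"},"newtons":{"type":"number"}},"required":["deltas"]}

```bash
mkdir -p pics
python3 - <<'E'
from rig import *
import cv2,numpy as np
s=read_state();print({k:np.round(v,3) for k,v in s.items()})
for c in["scene","top"]:
    p=snapshot(c);cv2.imwrite(f"pics/{c}0.png",p["color"][:,:,::-1])
    print(c,np.round(p["pose"],3).tolist(),p["fx"],p["cx"],p["cy"])
    for n in["tray","red_jar","yellow_jar","shaker"]:
        for r in tip_of(n,p): print(n,np.round(r["at"],3),round(r["p"],2))
E
```

```text
{'t': np.float64(0.0), 'joint_positions': array([ 1.167,  0.213, -0.035,  1.323,  0.   ,  1.571]), 'joint_velocities': array([-0.001, -0.   , -0.001, -0.002, -0.   , -0.   ]), 'effort': array([ 2.0000e-03, -6.8616e+01,  4.8712e+01,  1.7000e-02, -0.0000e+00,
       -0.0000e+00]), 'eef_pos': array([0.196, 0.46 , 0.404]), 'tool_rot': array([-0.   ,  0.201,  0.98 , -0.001]), 'wrist_force': array([0.07 , 1.092, 0.449]), 'wrist_torque': array([-0.058, -0.02 ,  0.009]), 'finger_force': np.float64(0.0), 'width': np.float64(0.086)}
scene [[-0.507, 0.649, -0.567, 0.967], [0.862, 0.374, -0.343, 0.304], [-0.011, -0.662, -0.749, 0.692], [0.0, 0.0, 0.0, 1.0]] 466.20537870573895 320.3938005691474 202.41926031087283
tray [0.652 0.002 0.11 ] 0.64
red_jar [ 0.545 -0.106  0.138] 0.83
yellow_jar [0.779 0.045 0.029] 0.83
yellow_jar [ 0.523 -0.011  0.132] 0.82
yellow_jar [0.346 0.111 0.024] 0.74
yellow_jar [ 0.315 -0.042  0.027] 0.71
shaker [0.506 0.067 0.136] 0.85
top [[0.03, -0.982, 0.186, 0.394], [-0.999, -0.027, 0.019, 0.026], [-0.014, -0.187, -0.982, 0.904], [0.0, 0.0, 0.0, 1.0]] 475.3033442498753 311.4933193923798 211.36039086196558
tray [ 0.653 -0.006  0.114] 0.74
red_jar [ 0.541 -0.107  0.134] 0.58
yellow_jar [0.777 0.04  0.027] 0.93
yellow_jar [0.352 0.111 0.027] 0.9
yellow_jar [ 0.314 -0.041  0.031] 0.83
yellow_jar [ 0.528 -0.011  0.136] 0.75
shaker [0.504 0.062 0.133] 0.74
```

View pics/scene0.png

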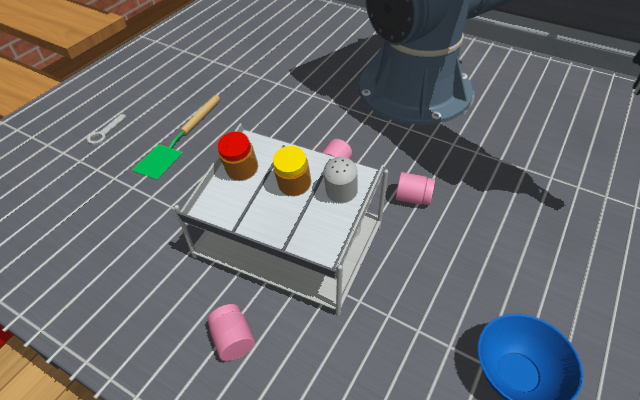

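View pics/top0.png

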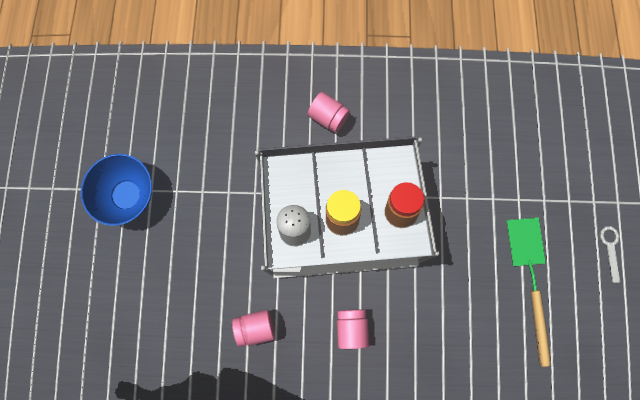

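The amber jars on the tray are red at scene (237,155) / top (405,203) and yellow at scene (292,170) / top (343,210). The pink look-alikes lie at scene (232,332), (415,190) and (337,152). The shaker is at (340,180). I choose the yellow-lidded jar at z≈0.13 on the tray and will check it in one close crop.

Run:
```python
import rig
from rig import *
import cv2,numpy as np
print([n for n in dir(rig) if not n.startswith('_')], getattr(rig,'grip_depth',None))
im=cv2.imread("pics/top0.png")[130:280,250:450]
cv2.imwrite("pics/crop.png",cv2.resize(im,None,fx=4,fy=4,interpolation=cv2.INTER_CUBIC))
```

```text
['PlanningError', 'close_job', 'grip_depth', 'outline_of', 'read_state', 'search_frame', 'snapshot', 'tip_of'] 0.1547
```

View pics/crop.png

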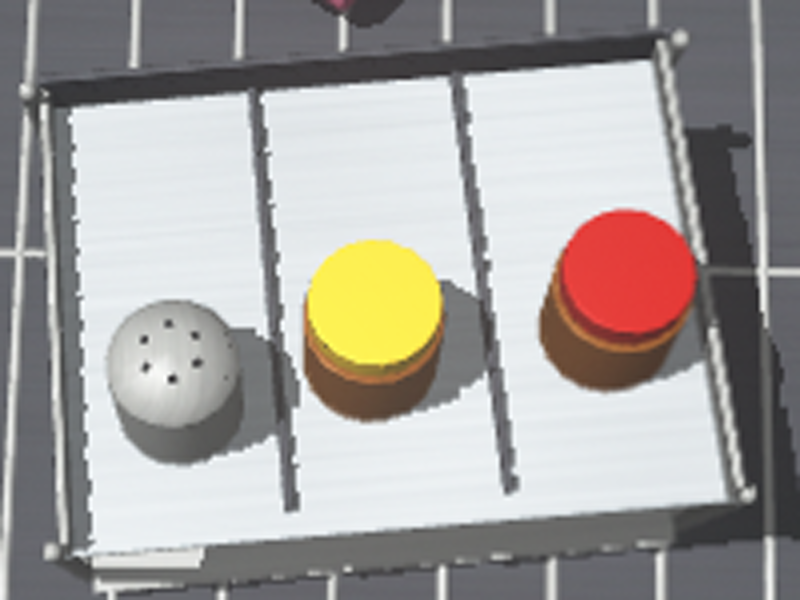

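The crop confirms the yellow lid at crop (375,305), red at (625,272) and the shaker at (172,365). It also shows the strip feet at the stop at about (254,93) and (458,76), and their uphill ends at (291,508) and (512,490).

```bash
cat > h.py <<'E'
import numpy as np,cv2
from scipy.optimize import least_squares
from scipy.spatial.transform import Rotation as R
def tray(p):
    T=np.eye(4);T[:3,:3]=(R.from_euler('z',p[2])*R.from_euler('y',10,degrees=True)).as_matrix();T[:3,3]=[p[0],p[1],.112];return T
def proj(c,P):
    M=np.linalg.inv(c["pose"]);K=np.array([[c["fx"],0,c["cx"]],[0,c["fy"],c["cy"]],[0,0,1]])
    return cv2.projectPoints(np.float64(P),cv2.Rodrigues(M[:3,:3])[0],M[:3,3],K,np.float64(c["dist_coeffs"]))[0][:,0]
E
python3 - <<'E'
from rig import *
from h import *
c=snapshot("top")
px=np.array([[254,93],[458,76],[291,508],[512,490]])/4+[250,130]
def f(p):
    L=np.array([[0,.044,.003],[0,-.044,.003],[p[3],.044,.003],[p[3],-.044,.003]])
    T=tray(p);return (proj(c,L@T[:3,:3].T+T[:3,3])-px).ravel()
r=least_squares(f,[.652,0,.05,-.19]);p=r.x;print(np.round(p,4),np.round(r.fun,1))
T=tray(p);Ti=np.linalg.inv(T);np.save("T.npy",T)
s=snapshot("scene")
for n in["red_jar","yellow_jar","shaker"]:
    for q in(c,s):
        for d in tip_of(n,q):
            l=Ti@np.append(d["at"],1)
            if abs(l[2])<.03: print(n,np.round(l[:3],3))
E
```

```text
[ 0.6505 -0.0033  0.1104 -0.1864] [ 0.2 -0.1 -0.2  0.1  0.2  0.  -0.2 -0. ]
red_jar [-0.121 -0.086  0.002]
red_jar [-0.118 -0.089  0.   ]
yellow_jar [-0.127  0.004  0.002]
yellow_jar [-0.127  0.008 -0.001]
shaker [-0.138  0.082 -0.001]
shaker [-0.139  0.088  0.001]
```

Run:
```python
from rig import *
from h import *
T=np.load("T.npy");s=read_state();q=s["tool_rot"]
A=R.from_quat(np.roll(q,-1)).as_matrix();print(np.round(A,3), s["t"])
yaw=np.arctan2(A[1,1],A[0,1]);tgt=np.pi/2+.1104;print("wz",yaw-tgt)
c,n=np.cos(.1104),np.sin(.1104)
X=np.array([[-c,-n,0],[-n,c,0],[0,0,-1]]) # tool axes rows
for name,y in(("yel",.006),("red",-.087)):
    for x in(-.185,-.0626):
        w=(T@[x,y,0,1])[:3]+[0,0,.180]
        print(name,x,np.round(w,4),"tool delta from now",np.round(X@(w-s["eef_pos"]),4))
```

```text
[[-0.92   0.393  0.   ]
 [ 0.393  0.92   0.   ]
 [-0.     0.    -1.   ]] 0.9
wz -0.5142196574400715
yel -0.185 [ 0.4688 -0.0174  0.3241] tool delta from now [-0.2181 -0.5043  0.0806]
yel -0.0626 [ 0.5886 -0.0041  0.3029] tool delta from now [-0.3386 -0.5043  0.1018]
red -0.185 [ 0.479  -0.1098  0.3241] tool delta from now [-0.2181 -0.5973  0.0806]
red -0.0626 [ 0.5988 -0.0966  0.3029] tool delta from now [-0.3386 -0.5973  0.1018]
```

Request:
{"api": "apply_moves", "payload": {"deltas": [{"wz": -0.172}, {"wz": -0.172}, {"wz": -0.172}, {}], "hand": 0.35, "newtons": 40}}

```text
validation failed for argument at $.de...
```

Request:
{"api": "apply_moves", "payload": {"deltas": [{"x": 0, "y": 0, "z": 0, "wx": 0, "wy": 0, "wz": -0.171}, {"x": 0, "y": 0, "z": 0, "wx": 0, "wy": 0, "wz": -0.171}, {"x": 0, "y": 0, "z": 0, "wx": 0, "wy": 0, "wz": -0.172}, {"x": 0, "y": 0, "z": 0, "wx": 0, "wy": 0, "wz": 0}], "hand": 0.35, "newtons": 40}}

```text
t: 1.4
eef_pos: [0.1964, 0.4598, 0.4047]
tool_rot: [-0.0, -0.055, 0.999, -0.0]
wrist_force: [0.2, -0.3, 0.1]
width: 0.0301
finger_force: 0.0
```

Request:
{"api": "apply_moves", "payload": {"deltas": [{"x": -0.02, "y": -0.04, "z": 0, "wx": 0, "wy": 0, "wz": 0}, {"x": -0.02, "y": -0.04, "z": 0, "wx": 0, "wy": 0, "wz": 0}, {"x": -0.02, "y": -0.04, "z": 0, "wx": 0, "wy": 0, "wz": 0}, {"x": -0.02, "y": -0.04, "z": 0, "wx": 0, "wy": 0, "wz": 0}, {"x": -0.02, "y": -0.04, "z": 0, "wx": 0, "wy": 0, "wz": 0}, {"x": -0.02, "y": -0.04, "z": 0, "wx": 0, "wy": 0, "wz": 0}, {"x": -0.02, "y": -0.04, "z": 0, "wx": 0, "wy": 0, "wz": 0}, {"x": -0.02, "y": -0.04, "z": 0, "wx": 0, "wy": 0, "wz": 0}, {"x": -0.02, "y": -0.04, "z": 0, "wx": 0, "wy": 0, "wz": 0}, {"x": -0.02, "y": -0.04, "z": 0, "wx": 0, "wy": 0, "wz": 0}]}}

```text
t: 2.65
eef_pos: [0.4398, 0.0828, 0.4048]
tool_rot: [0.0, -0.052, 0.999, 0.0]
wrist_force: [1.2, 0.6, 0.6]
width: 0.0299
finger_force: 0.0
```

Request:
{"api": "apply_moves", "payload": {"deltas": [{"x": -0.009, "y": -0.035, "z": 0, "wx": 0, "wy": 0, "wz": 0}, {"x": -0.009, "y": -0.035, "z": 0, "wx": 0, "wy": 0, "wz": 0}, {"x": 0, "y": -0.034, "z": 0, "wx": 0, "wy": 0, "wz": 0}, {"x": 0, "y": 0, "z": 0, "wx": 0, "wy": 0, "wz": 0}, {"x": 0, "y": 0, "z": 0, "wx": 0, "wy": 0, "wz": 0}]}}

```text
t: 3.28
eef_pos: [0.4685, -0.0169, 0.4047]
tool_rot: [-0.0, -0.054, 0.999, 0.0]
wrist_force: [0.5, 0.8, 0.1]
width: 0.03
finger_force: 0.0
```

```bash
cat > look.py <<'E'
import sys
from rig import *
from h import *
T=np.load("T.npy");Ti=np.linalg.inv(T)
s=read_state();print(s["t"],"tcp",np.round(s["eef_pos"],4),"tip in tray",np.round((Ti@np.append(s["eef_pos"]-[0,0,.17],1))[:3],4),"F",np.round(s["wrist_force"],1))
for cam in("top","scene"):
    c=snapshot(cam)
    for n in["red_jar","yellow_jar","shaker"]:
        for d in tip_of(n,c):
            l=Ti@np.append(d["at"],1)
            if abs(l[2])<.03: print(cam,n,np.round(l[:3],3),round(d["p"],2))
    if len(sys.argv)>1: cv2.imwrite(f"pics/{cam}{sys.argv[1]}.png",c["color"][:,:,::-1])
if len(sys.argv)>2:
    c=snapshot("wrist");cv2.imwrite(f"pics/wrist{sys.argv[1]}.png",c["color"][:,:,::-1])
E
python3 look.py 1 w
```

```text
3.275 tcp [ 0.4685 -0.0169  0.4047] tip in tray [-0.2009  0.0065  0.0892] F [0.5 0.8 0.1]
scene red_jar [-0.118 -0.091  0.003] 0.93
scene yellow_jar [-0.128  0.011  0.003] 0.88
scene shaker [-0.138  0.087 -0.   ] 0.92
```

View pics/wrist1.png

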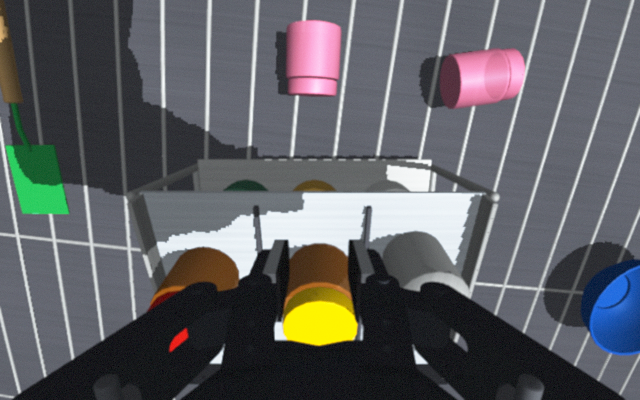

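The wrist picture shows the yellow jar (318,320) centred between the two fingers (275 and 375, 250), with red at (195,280) and the shaker at (425,265) clear on either side. I descend behind it next.

Request:
{"api": "apply_moves", "payload": {"deltas": [{"x": 0, "y": 0, "z": 0.025, "wx": 0, "wy": 0, "wz": 0}, {"x": 0, "y": 0, "z": 0.025, "wx": 0, "wy": 0, "wz": 0}, {"x": 0, "y": 0, "z": 0.02, "wx": 0, "wy": 0, "wz": 0}, {"x": 0, "y": 0, "z": 0.01, "wx": 0, "wy": 0, "wz": 0}, {"x": 0, "y": 0, "z": 0, "wx": 0, "wy": 0, "wz": 0}]}}

```text
t: 4.35
eef_pos: [0.4685, -0.0172, 0.3245]
tool_rot: [-0.0, -0.055, 0.998, 0.0]
wrist_force: [-0.2, 0.2, 0.9]
width: 0.0295
finger_force: 0.0
```

```bash
python3 look.py 2
```

```text
4.35 tcp [ 0.4685 -0.0172  0.3245] tip in tray [-0.1871  0.0063  0.0102] F [-0.2  0.2  0.9]
top shaker [-0.138  0.082 -0.001] 0.6
scene red_jar [-0.122 -0.091  0.004] 0.91
scene yellow_jar [-0.126  0.006 -0.004] 0.62
scene shaker [-0.14   0.086 -0.002] 0.7
```

View pics/scene2.png

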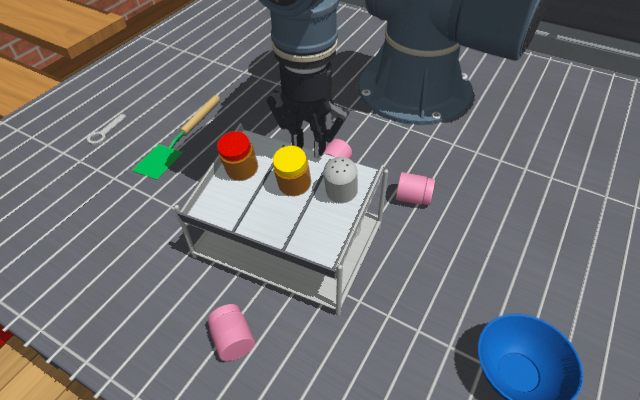

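The gripper stands behind the yellow jar (scene 292,170) with nothing touched. I push down the slope.

Request:
{"api": "apply_moves", "payload": {"deltas": [{"x": -0.008, "y": 0, "z": 0.0014, "wx": 0, "wy": 0, "wz": 0}, {"x": -0.008, "y": 0, "z": 0.0014, "wx": 0, "wy": 0, "wz": 0}, {"x": -0.008, "y": 0, "z": 0.0014, "wx": 0, "wy": 0, "wz": 0}, {"x": -0.008, "y": 0, "z": 0.0014, "wx": 0, "wy": 0, "wz": 0}, {"x": -0.008, "y": 0, "z": 0.0014, "wx": 0, "wy": 0, "wz": 0}, {"x": -0.008, "y": 0, "z": 0.0014, "wx": 0, "wy": 0, "wz": 0}, {"x": -0.008, "y": 0, "z": 0.0014, "wx": 0, "wy": 0, "wz": 0}, {"x": -0.008, "y": 0, "z": 0.0014, "wx": 0, "wy": 0, "wz": 0}]}}

```text
t: 5.75
eef_pos: [0.5327, -0.0101, 0.3134]
tool_rot: [-0.0, -0.055, 0.998, 0.0]
wrist_force: [-1.5, -0.6, 0.3]
width: 0.0295
finger_force: 0.4
```

```bash
python3 look.py 3
```

```text
5.75 tcp [ 0.5327 -0.0101  0.3134] tip in tray [-0.1215  0.0062  0.0105] F [-1.5 -0.6  0.3]
scene red_jar [-0.121 -0.088  0.001] 0.94
scene yellow_jar [-0.086  0.007 -0.001] 0.61
scene shaker [-0.135  0.089 -0.001] 0.82
```

Request:
{"api": "apply_moves", "payload": {"deltas": [{"x": -0.007, "y": 0, "z": 0.0012, "wx": 0, "wy": 0, "wz": 0}, {"x": -0.007, "y": 0, "z": 0.0012, "wx": 0, "wy": 0, "wz": 0}, {"x": -0.007, "y": 0, "z": 0.0012, "wx": 0, "wy": 0, "wz": 0}, {"x": -0.007, "y": 0, "z": 0.0012, "wx": 0, "wy": 0, "wz": 0}, {"x": -0.007, "y": 0, "z": 0.0012, "wx": 0, "wy": 0, "wz": 0}, {"x": -0.006, "y": 0, "z": 0.0011, "wx": 0, "wy": 0, "wz": 0}, {"x": -0.006, "y": 0, "z": 0.0011, "wx": 0, "wy": 0, "wz": 0}, {"x": -0.004, "y": 0, "z": 0.0007, "wx": 0, "wy": 0, "wz": 0}, {"x": -0.003, "y": 0, "z": 0.0005, "wx": 0, "wy": 0, "wz": 0}, {"x": 0, "y": 0, "z": 0, "wx": 0, "wy": 0, "wz": 0}]}}

```text
t: 7.4
eef_pos: [0.586, -0.0042, 0.3041]
tool_rot: [0.0, -0.055, 0.998, 0.0]
wrist_force: [0.0, 1.3, 0.2]
width: 0.0298
finger_force: 0.1
```

```bash
python3 look.py 4
```

```text
7.4 tcp [ 0.586  -0.0042  0.3041] tip in tray [-0.0671  0.0062  0.0106] F [0.  1.3 0.2]
scene red_jar [-0.12  -0.092  0.004] 0.6
scene yellow_jar [-0.037  0.006 -0.002] 0.61
scene shaker [-0.138  0.088  0.002] 0.94
```

View pics/scene4.png

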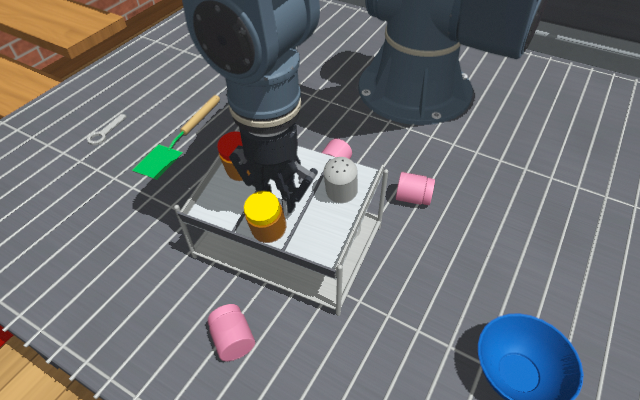

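The yellow jar stands upright close to the stop (265,215) and the others are untouched. I nudge until contact with the stop shows in the force.

Request:
{"api": "apply_moves", "payload": {"deltas": [{"x": -0.0015, "y": 0, "z": 0.0003, "wx": 0, "wy": 0, "wz": 0}, {"x": -0.0015, "y": 0, "z": 0.0003, "wx": 0, "wy": 0, "wz": 0}, {"x": 0, "y": 0, "z": 0, "wx": 0, "wy": 0, "wz": 0}]}}

```text
t: 8.18
eef_pos: [0.5889, -0.0039, 0.3034]
tool_rot: [-0.0, -0.055, 0.998, 0.0]
wrist_force: [-0.5, -0.3, -0.2]
width: 0.0295
finger_force: 0.4
```

Request:
{"api": "apply_moves", "payload": {"deltas": [{"x": -0.0015, "y": 0, "z": 0.0003, "wx": 0, "wy": 0, "wz": 0}, {"x": 0, "y": 0, "z": 0, "wx": 0, "wy": 0, "wz": 0}]}}

```text
t: 8.43
eef_pos: [0.5904, -0.0037, 0.3032]
tool_rot: [0.0, -0.055, 0.998, -0.0]
wrist_force: [-0.6, 0.6, 0.4]
width: 0.03
finger_force: 0.4
```

```bash
python3 look.py
```

```text
8.425 tcp [ 0.5904 -0.0037  0.3032] tip in tray [-0.0626  0.0062  0.0105] F [-0.6  0.6  0.4]
scene red_jar [-0.12  -0.09   0.004] 0.62
scene yellow_jar [-0.031  0.004 -0.001] 0.61
scene shaker [-0.138  0.087 -0.   ] 0.74
```

Request:
{"api": "apply_moves", "payload": {"deltas": [{"x": -0.0015, "y": 0, "z": 0.0003, "wx": 0, "wy": 0, "wz": 0}, {"x": -0.001, "y": 0, "z": 0.0002, "wx": 0, "wy": 0, "wz": 0}, {"x": 0, "y": 0, "z": 0, "wx": 0, "wy": 0, "wz": 0}]}}

```text
t: 9.2
eef_pos: [0.5929, -0.0034, 0.3027]
tool_rot: [0.0, -0.055, 0.998, 0.0]
wrist_force: [-1.7, 0.5, 0.7]
width: 0.03
finger_force: 0.5
```

Request:
{"api": "apply_moves", "payload": {"deltas": [{"x": -0.001, "y": 0, "z": 0.0002, "wx": 0, "wy": 0, "wz": 0}, {"x": 0, "y": 0, "z": 0, "wx": 0, "wy": 0, "wz": 0}]}}

```text
t: 9.45
eef_pos: [0.5938, -0.0033, 0.3025]
tool_rot: [0.0, -0.055, 0.998, 0.0]
wrist_force: [-0.4, -0.2, 1.2]
width: 0.0297
finger_force: 0.6
```

Request:
{"api": "apply_moves", "payload": {"deltas": [{"x": -0.001, "y": 0, "z": 0.0002, "wx": 0, "wy": 0, "wz": 0}, {"x": -0.001, "y": 0, "z": 0.0002, "wx": 0, "wy": 0, "wz": 0}, {"x": 0, "y": 0, "z": 0, "wx": 0, "wy": 0, "wz": 0}]}}

```text
t: 9.82
eef_pos: [0.5953, -0.0032, 0.302]
tool_rot: [-0.001, -0.055, 0.998, 0.0]
wrist_force: [-8.7, 0.3, 5.0]
width: 0.0298
finger_force: 4.3
```

```bash
python3 look.py
```

```text
9.825 tcp [ 0.5953 -0.0032  0.302 ] tip in tray [-0.0575  0.0062  0.0102] F [-8.7  0.3  5. ]
scene red_jar [-0.12 -0.09  0.  ] 0.64
scene yellow_jar [-0.025  0.008 -0.001] 0.85
scene shaker [-0.138  0.089 -0.002] 0.65
```

The force steps up to 9 N, so the yellow jar is against the stop. I retract, lift and go over to behind the red jar.

Request:
{"api": "apply_moves", "payload": {"deltas": [{"x": 0.01, "y": 0, "z": -0.0018, "wx": 0, "wy": 0, "wz": 0}, {"x": 0.02, "y": 0, "z": -0.004, "wx": 0, "wy": 0, "wz": 0}, {"x": 0, "y": 0, "z": -0.03, "wx": 0, "wy": 0, "wz": 0}, {"x": 0, "y": 0, "z": -0.04, "wx": 0, "wy": 0, "wz": 0}, {"x": 0, "y": 0, "z": -0.026, "wx": 0, "wy": 0, "wz": 0}, {"x": 0.03, "y": -0.02, "z": 0, "wx": 0, "wy": 0, "wz": 0}, {"x": 0.03, "y": -0.03, "z": 0, "wx": 0, "wy": 0, "wz": 0}, {"x": 0.03, "y": -0.03, "z": 0, "wx": 0, "wy": 0, "wz": 0}, {"x": 0.007, "y": -0.015, "z": 0, "wx": 0, "wy": 0, "wz": 0}, {"x": 0, "y": 0, "z": 0, "wx": 0, "wy": 0, "wz": 0}]}}

```text
t: 11.48
eef_pos: [0.4799, -0.1121, 0.4041]
tool_rot: [0.0, -0.054, 0.999, -0.0]
wrist_force: [0.3, 1.1, 0.3]
width: 0.0303
finger_force: 0.0
```

```bash
python3 look.py 5 w
```

```text
11.475 tcp [ 0.4799 -0.1121  0.4041] tip in tray [-0.2    -0.0893  0.0888] F [0.3 1.1 0.3]
top red_jar [-0.121 -0.088  0.003] 0.72
top shaker [-0.14   0.081 -0.   ] 0.79
scene red_jar [-0.121 -0.09   0.   ] 0.58
scene red_jar [ 0.001  0.003 -0.002] 0.2
scene yellow_jar [-0.028  0.006 -0.   ] 0.9
scene shaker [-0.14   0.087 -0.001] 0.72
```

View pics/wrist5.png

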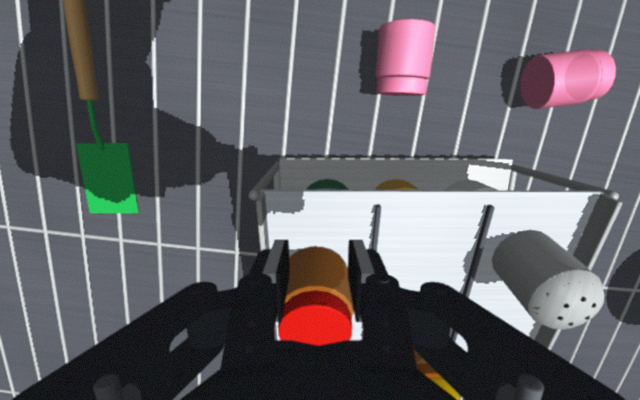

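The red jar (316,300) is centred between the fingers (268 and 362) and the shaker (550,280) is undisturbed. I descend and push the same way.

Request:
{"api": "apply_moves", "payload": {"deltas": [{"x": 0, "y": 0, "z": 0.025, "wx": 0, "wy": 0, "wz": 0}, {"x": 0, "y": 0, "z": 0.025, "wx": 0, "wy": 0, "wz": 0}, {"x": 0, "y": 0, "z": 0.02, "wx": 0, "wy": 0, "wz": 0}, {"x": 0, "y": 0, "z": 0.01, "wx": 0, "wy": 0, "wz": 0}, {"x": 0, "y": 0, "z": 0, "wx": 0, "wy": 0, "wz": 0}]}}

```text
t: 12.55
eef_pos: [0.4799, -0.1114, 0.3237]
tool_rot: [-0.0, -0.055, 0.998, 0.0]
wrist_force: [-0.2, -1.0, -0.2]
width: 0.0298
finger_force: 0.0
```

Request:
{"api": "apply_moves", "payload": {"deltas": [{"x": -0.008, "y": 0, "z": 0.0014, "wx": 0, "wy": 0, "wz": 0}, {"x": -0.008, "y": 0, "z": 0.0014, "wx": 0, "wy": 0, "wz": 0}, {"x": -0.008, "y": 0, "z": 0.0014, "wx": 0, "wy": 0, "wz": 0}, {"x": -0.008, "y": 0, "z": 0.0014, "wx": 0, "wy": 0, "wz": 0}, {"x": -0.008, "y": 0, "z": 0.0014, "wx": 0, "wy": 0, "wz": 0}, {"x": -0.008, "y": 0, "z": 0.0014, "wx": 0, "wy": 0, "wz": 0}, {"x": -0.008, "y": 0, "z": 0.0014, "wx": 0, "wy": 0, "wz": 0}, {"x": -0.008, "y": 0, "z": 0.0014, "wx": 0, "wy": 0, "wz": 0}]}}

```text
t: 13.55
eef_pos: [0.5441, -0.1044, 0.3126]
tool_rot: [-0.0, -0.055, 0.998, 0.0]
wrist_force: [-1.1, -0.3, 0.5]
width: 0.03
finger_force: 0.6
```

```bash
python3 look.py
```

```text
13.55 tcp [ 0.5441 -0.1044  0.3126] tip in tray [-0.1204 -0.0887  0.0098] F [-1.1 -0.3  0.5]
top red_jar [-0.088 -0.088  0.   ] 0.7
top yellow_jar [-0.027  0.006  0.003] 0.71
top shaker [-0.136  0.084 -0.002] 0.96
top shaker [-0.026  0.004 -0.002] 0.49
scene red_jar [-0.084 -0.088  0.003] 0.87
scene yellow_jar [-0.025  0.005 -0.003] 0.9
scene shaker [-0.14   0.087  0.002] 0.92
```

Request:
{"api": "apply_moves", "payload": {"deltas": [{"x": -0.007, "y": 0, "z": 0.0012, "wx": 0, "wy": 0, "wz": 0}, {"x": -0.007, "y": 0, "z": 0.0012, "wx": 0, "wy": 0, "wz": 0}, {"x": -0.007, "y": 0, "z": 0.0012, "wx": 0, "wy": 0, "wz": 0}, {"x": -0.007, "y": 0, "z": 0.0012, "wx": 0, "wy": 0, "wz": 0}, {"x": -0.007, "y": 0, "z": 0.0012, "wx": 0, "wy": 0, "wz": 0}, {"x": -0.007, "y": 0, "z": 0.0012, "wx": 0, "wy": 0, "wz": 0}, {"x": -0.006, "y": 0, "z": 0.0011, "wx": 0, "wy": 0, "wz": 0}, {"x": -0.005, "y": 0, "z": 0.0009, "wx": 0, "wy": 0, "wz": 0}, {"x": -0.004, "y": 0, "z": 0.0007, "wx": 0, "wy": 0, "wz": 0}, {"x": 0, "y": 0, "z": 0, "wx": 0, "wy": 0, "wz": 0}]}}

```text
t: 15.2
eef_pos: [0.6005, -0.0982, 0.3027]
tool_rot: [0.0, -0.055, 0.998, 0.0]
wrist_force: [-0.2, -0.3, -0.1]
width: 0.0299
finger_force: 0.0
```

Request:
{"api": "apply_moves", "payload": {"deltas": [{"x": -0.001, "y": 0, "z": 0.0002, "wx": 0, "wy": 0, "wz": 0}, {"x": -0.001, "y": 0, "z": 0.0002, "wx": 0, "wy": 0, "wz": 0}, {"x": -0.001, "y": 0, "z": 0.0002, "wx": 0, "wy": 0, "wz": 0}, {"x": 0, "y": 0, "z": 0, "wx": 0, "wy": 0, "wz": 0}]}}

```text
t: 15.7
eef_pos: [0.6033, -0.0978, 0.3022]
tool_rot: [-0.0, -0.055, 0.998, 0.0]
wrist_force: [-1.2, -0.4, 0.6]
width: 0.0301
finger_force: 0.4
```

Request:
{"api": "apply_moves", "payload": {"deltas": [{"x": -0.001, "y": 0, "z": 0.0002, "wx": 0, "wy": 0, "wz": 0}, {"x": 0, "y": 0, "z": 0, "wx": 0, "wy": 0, "wz": 0}]}}

```text
t: 15.95
eef_pos: [0.6043, -0.0977, 0.302]
tool_rot: [0.0, -0.055, 0.998, 0.0]
wrist_force: [-0.9, -0.2, -0.1]
width: 0.0299
finger_force: 0.4
```

Request:
{"api": "apply_moves", "payload": {"deltas": [{"x": -0.001, "y": 0, "z": 0.0002, "wx": 0, "wy": 0, "wz": 0}, {"x": -0.0005, "y": 0, "z": 0.0001, "wx": 0, "wy": 0, "wz": 0}, {"x": 0, "y": 0, "z": 0, "wx": 0, "wy": 0, "wz": 0}]}}

```text
t: 16.32
eef_pos: [0.6053, -0.0977, 0.3016]
tool_rot: [-0.001, -0.055, 0.998, -0.0]
wrist_force: [-5.9, -1.5, 3.4]
width: 0.0299
finger_force: 3.1
```

```bash
python3 look.py
```

```text
16.325 tcp [ 0.6053 -0.0977  0.3016] tip in tray [-0.0579 -0.0888  0.0097] F [-5.9 -1.5  3.4]
top red_jar [-0.138  0.085 -0.003] 0.61
top red_jar [-0.023 -0.086  0.   ] 0.57
top yellow_jar [-0.025  0.005  0.004] 0.96
top shaker [-0.137  0.083 -0.003] 0.9
scene red_jar [-0.026 -0.088  0.003] 0.6
scene yellow_jar [-0.026  0.004  0.   ] 0.71
scene shaker [-0.139  0.086 -0.002] 0.85
```

The red jar is against the stop too, at the same tool position and with a force step. I retract and lift away.

Request:
{"api": "apply_moves", "payload": {"deltas": [{"x": 0.01, "y": 0, "z": -0.0018, "wx": 0, "wy": 0, "wz": 0}, {"x": 0.02, "y": 0, "z": -0.004, "wx": 0, "wy": 0, "wz": 0}, {"x": 0, "y": 0, "z": -0.03, "wx": 0, "wy": 0, "wz": 0}, {"x": 0, "y": 0, "z": -0.04, "wx": 0, "wy": 0, "wz": 0}, {"x": 0, "y": 0, "z": -0.04, "wx": 0, "wy": 0, "wz": 0}, {"x": 0.04, "y": -0.02, "z": 0, "wx": 0, "wy": 0, "wz": 0}, {"x": 0.04, "y": -0.03, "z": 0, "wx": 0, "wy": 0, "wz": 0}, {"x": 0.02, "y": -0.03, "z": 0, "wx": 0, "wy": 0, "wz": 0}, {"x": 0, "y": 0, "z": 0, "wx": 0, "wy": 0, "wz": 0}]}}

```text
t: 17.85
eef_pos: [0.4839, -0.193, 0.418]
tool_rot: [0.0, -0.054, 0.999, -0.0]
wrist_force: [0.8, 0.6, -0.2]
width: 0.0297
finger_force: 0.0
```

```bash
python3 look.py 9
```

```text
17.85 tcp [ 0.4839 -0.193   0.418 ] tip in tray [-0.2073 -0.1701  0.1015] F [ 0.8  0.6 -0.2]
top red_jar [-0.024 -0.089  0.003] 0.87
top yellow_jar [-0.029  0.006  0.003] 0.8
top shaker [-0.138  0.084 -0.003] 0.8
scene red_jar [-0.023 -0.089  0.001] 0.81
scene yellow_jar [-0.026  0.005  0.001] 0.85
scene shaker [-0.138  0.088 -0.001] 0.74
scene shaker [-0.024 -0.09   0.001] 0.3
```

View pics/scene9.png

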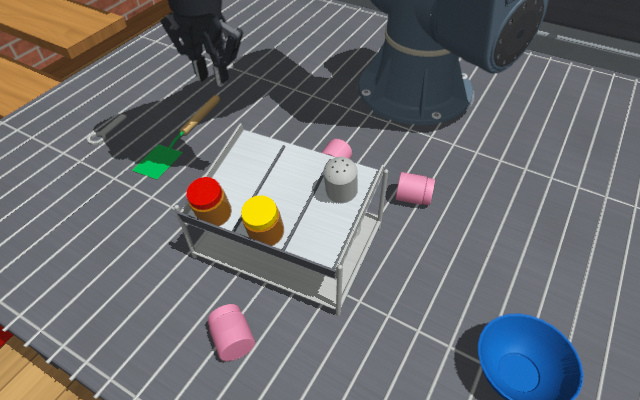

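Both jars, red (209,200) and yellow (262,220), stand upright against the stop. The shaker (340,180) is unmoved and the arm is clear, so I hand in.

```bash
python3 -c "from rig import *;print(close_job())"
```

```text
the job is handed in; nothing more can be done
None
```

Both amber jars stand upright against the back stop, the shaker is where it started, and the job was handed in with the arm clear at about 18 s of the 43 s allowed; no verdict came back.

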